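Put the dropper bottles away in the fragrance caddy

ROBOT

A 7-joint arm with a two-finger parallel gripper is mounted at the origin on the work surface. World frame = base frame: x ahead of the robot, y to its left, z up, the work surface at z = 0. Lengths are in m, angles in rad, forces in N, time in s.
With the tool pointing down it reaches from about 0.425 to 0.875 m from the base axis. Payload 4.7 kg.
Tool frame: the origin (TCP) lies at the very end of the fingers, on their centre line; the grasp point (between the pads) lies 19 mm behind it; z points along the fingers, y is the line along which they close (so a half turn about z gives the same grasp; the last joint's range is limited). The gripper opens to 87 mm and grips with 3 to 60 N. Pads are 19 mm wide; open, the fingers measure 117 mm over their backs; the gripper's body (75 mm by 190 mm) begins 51 mm behind the grasp point.
Start: joints at [-1.194, 0.321, -0.07, 1.45, 0.023, 1.371, -0.057], TCP at [0.231, 0.608, 0.223] pointing down, gripper open.
Joint ranges: [-2.86, 2.86], [-0.3, 2.09], [-1.38, 1.24], [0.06, 2.45], [-1.56, 4.7], [0.09, 2.05], [-2.69, 2.69]. Speed limits (rad/s): [2.57, 2.57, 3.14, 3.14, 3.14, 3.14, 3.14].

INTERFACE

Orientations are given as a rotation vector (axis times angle).
In Python, from bench import ctrl, imaging, ticket gives the robot as it stands.
- The arm moves only by the tool jog_arm, never from a script. Its argument "rows" is text: rows parted by semicolons, each of 7 numbers parted by spaces: the shift along the tool's x, y, z in cm, then the turn, a rotation vector about the tool's x, y, z in rad, then the closure, from -1 (fully open) to 1 (shut), so that 0 is half open. A call has 1 to 5 rows; each row shifts and turns the commanded pose from where the row before left it, along the tool's axes as they then stand; what a row does not reach is not made up. A row lasts 1/8 s, in which the tool goes at most 62.5 mm and 10.7 degrees, less where a joint would pass 70% of its speed; a pose out of reach is approached as far as the arm can. A call with a gripper value outside its range is refused whole. The fingers move at their own pace and stop on an object; "force" is the grip in N (left out, the last holds). Time passes only in rows, so rows that do not move let the fingers close. It gives the time, the measured TCP pose, the force, the opening and the grip force at its end, in the units of the state.
- ctrl.get_state(): the state, without advancing time (a new reading comes with each control period).
- imaging.get_image(name): name is "scene" or "top" or "wrist"; returns a dict with "img" (480x640x3 uint8, blue, green, red), "vertical_fov" (degrees; the focal length in pixels is half the picture's height over the tangent of half this angle, whatever the lens; pixels are square), "cx", "cy" (the principal point, pixels), "origin" and "orientation" of the camera in the world. Camera axes: x right, y down, z forward; pixel columns grow to the right and rows downward; lengths in m; the calibration is good to about 2 mm. The wrist camera is an equidistant fisheye: a pixel r from the principal point sees the ray r / f radians off the axis. A picture is of the moment at which its call begins. There is no depth.
- ticket.close_job(): hands the job in; it is judged then, once.
The state is a dict: "time": time; "joint_positions": joint angles; "qd": joint speeds; "joint_torque": joint torques, N m; "position": TCP position; "tool_rot": TCP orientation; "ft_force": force on the tool from outside, world axes, zero at the start; "torque": the same for the moment, N m; "grip_width": opening from 0.0 (shut) to 1.0 (fully open); "grip_force": force on a finger pad.
Only numpy, scipy, OpenCV 4.12 (cv2) and the standard library are available. Lean on these libraries where they do the work, as an engineer would, in place of code of your own. Each camera call takes 0.05 s, during which the arm holds its last target. There are 200 camera calls.

TASK

Put the fragrance kit away: stand the three dropper bottles (amber glass with a black rubber bulb on top) in the steel caddy, each in the cork block bored for its size: small bottle in the smallest hole, medium in the middle one, large in the largest. Carry them upright and set each down gently on the floor of its hole, never dropping one. Leave the amber bottles with plain flat screw caps standing where they are.

Things in the scene. Friction and masses are not known exactly. Their poses are not given: they have to be found in the camera images.
- dropper_small: small dropper bottle, loose, 98 mm tall in all: upright round amber glass body 26 mm across up to 45 mm, shoulders narrowing to a 19 mm neck (48 to 56 mm), a black ribbed screw collar 22 mm across from 56 to 78 mm height, and on it a thin black rubber bulb (15 mm across narrowing to 7) up to 98 mm. It is taken from above by the collar, fingertips above the shoulders. Origin: centre of the underside; z up along the bottle. About 40 g, more or less with its filling.
- dropper_medium: medium dropper bottle, loose, 102 mm tall in all: upright round amber glass body 37 mm across up to 46 mm, shoulders narrowing to a 19 mm neck (52 to 60 mm), a black ribbed screw collar 22 mm across from 60 to 82 mm height, and on it a thin black rubber bulb (15 mm across narrowing to 7) up to 102 mm. It is taken from above by the collar, fingertips above the shoulders. Origin: centre of the underside; z up along the bottle. About 85 g, more or less with its filling.
- dropper_large: large dropper bottle, loose, 106 mm tall in all: upright round amber glass body 50 mm across up to 48 mm, shoulders narrowing to a 19 mm neck (56 to 64 mm), a black ribbed screw collar 22 mm across from 64 to 86 mm height, and on it a thin black rubber bulb (15 mm across narrowing to 7) up to 106 mm. It is taken from above by the collar, fingertips above the shoulders. Origin: centre of the underside; z up along the bottle. About 150 g, more or less with its filling.
- screwcap_small: look-alike: small amber bottle of the same glass (26 mm across) with a plain flat black screw cap (22 mm across, from 56 to 74 mm, its top) and no bulb. It does not belong in the caddy. Origin: centre of the underside; z up. (Odds and ends standing among the bottles are lower than 75 mm.)
- screwcap_medium: look-alike: medium amber bottle of the same glass (37 mm across) with a plain flat black screw cap (22 mm across, from 60 to 78 mm, its top) and no bulb. It does not belong in the caddy. Origin: centre of the underside; z up. (Odds and ends standing among the bottles are lower than 75 mm.)
- screwcap_large: look-alike: large amber bottle of the same glass (50 mm across) with a plain flat black screw cap (22 mm across, from 64 to 82 mm, its top) and no bulb. It does not belong in the caddy. Origin: centre of the underside; z up. (Odds and ends standing among the bottles are lower than 75 mm.)
- block_small: cork block of the caddy for the small dropper bottle: 78 x 78 x 30 mm, with one round hole 42 mm across and 26 mm deep in its middle (2 mm bevel at the mouth). Origin: centre of its underside, on the axis of the hole; z up. The hole's floor lies 4 mm above the origin, the top 30 mm above it. Fixed in the caddy.
- block_medium: cork block of the caddy for the medium dropper bottle: 78 x 78 x 30 mm, with one round hole 53 mm across and 26 mm deep in its middle (2 mm bevel at the mouth). Origin: centre of its underside, on the axis of the hole; z up. The hole's floor lies 4 mm above the origin, the top 30 mm above it. Fixed in the caddy.
- block_large: cork block of the caddy for the large dropper bottle: 78 x 78 x 30 mm, with one round hole 66 mm across and 26 mm deep in its middle (2 mm bevel at the mouth). Origin: centre of its underside, on the axis of the hole; z up. The hole's floor lies 4 mm above the origin, the top 30 mm above it. Fixed in the caddy.
- caddy: low stainless steel tray 252 x 88 mm with 3 mm walls, 28 mm high to the top of its rolled rim, and a low loop handle at each end (29 mm high, 298 mm long over both); fixed. It holds the three cork blocks in a row along its x axis, 80 mm apart, in any order, square with it, standing on its 3 mm floor (so the blocks' tops are 33 mm above the table). Origin: centre of its underside; x along its length, z up.

How it is judged:
By the outcome, as a careful person would: the job done as asked, in the order asked, and still so for the second after the job is handed in, with the robot touching nothing.
It also fails if it takes over 86 s, if anything falls off the work surface, if the arm or the gripper's body presses on something with over 40 N, if the wrist force passes 120 N, or if a joint passes its speed limit or range.

## Working session

There is one attempt and no reset: what is moved stays moved. The work goes in short steps, Python scripts to look and compute and a tool call to move; the robot and the scene stay as the last step left them, time stands still between calls to the robot, and variables do not carry over. Pictures are saved under pics/ and viewed, at most 14 in all, crops included, and the job is handed in when it is done.

Besides the shell and the picture viewer there is one more tool, called after "Emit:" in YAML: its name, and indented under it one key for each argument. jog_arm: Moves the arm, as the interface text tells. Its arguments: {"type":"object","properties":{"rows":{"type":"string"},"force":{"type":"number"}},"required":["rows"]}

```bash
mkdir -p pics; ls; python3 - <<'E'
from bench import ctrl, imaging
import cv2,pickle
print(ctrl.get_state())
d={}
for n in ("scene","top","wrist"):
    r=imaging.get_image(n); d[n]=r; cv2.imwrite(f"pics/{n}0.png",r["img"]); print(n,{k:v for k,v in r.items() if k!="img"})
pickle.dump(d,open("im0.pkl","wb"))
E
```

```text
pics
{'time': 0.0, 'joint_positions': array([-1.19392769,  0.32181099, -0.0700804 ,  1.45164671,  0.02260907,
        1.3708083 , -0.05692208]), 'qd': array([-0.00035783,  0.00087199,  0.00099077, -0.00056225,  0.00019895,
        0.00081375,  0.00082395]), 'joint_torque': array([ 4.82808025e-05, -4.91281736e+01, -4.03738786e-01, -3.12536788e+01,
       -6.39250455e-02,  4.34551982e-02,  1.73414060e-04]), 'position': array([0.23052054, 0.60716716, 0.22148349]), 'tool_rot': array([-5.66665211e-01, -3.08982523e+00,  2.94023807e-03]), 'ft_force': array([-0.40477825,  0.03986115, -0.44343756]), 'torque': array([-0.01718194, -0.01262934, -0.03024486]), 'grip_force': 0.0, 'grip_width': 0.9997859461063937}
scene {'vertical_fov': 47.670699835492854, 'cx': 316.34596902074185, 'cy': 239.22840349267688, 'origin': array([0.95288527, 0.50745675, 0.81838042]), 'orientation': array([-0.89322773, -2.58670136,  1.00305044])}
top {'vertical_fov': 49.59387374398546, 'cx': 329.11416714379345, 'cy': 245.89170364005466, 'origin': array([ 0.32242028, -0.02361128,  1.11554957]), 'orientation': array([-2.11558139,  2.14239805, -0.20587623])}
wrist {'vertical_fov': 65.70646984690485, 'cx': 328.5375789750434, 'cy': 237.7669234325424, 'origin': array([0.16091545, 0.63344298, 0.38411111]), 'orientation': array([2.39278263, 1.65017409, 0.22608168])}
```

View pics/top0.png

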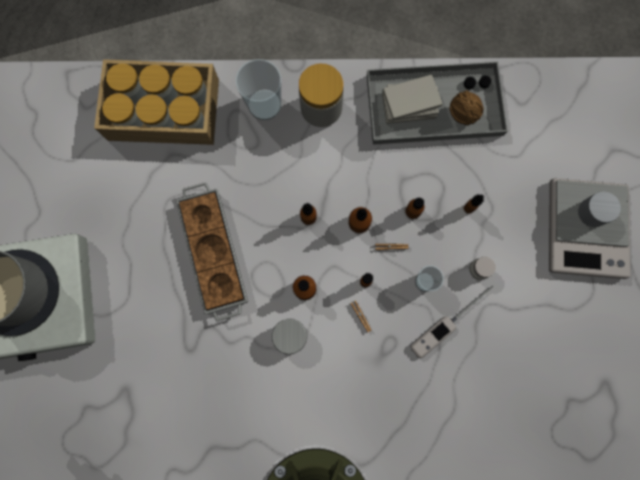

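View pics/scene0.png

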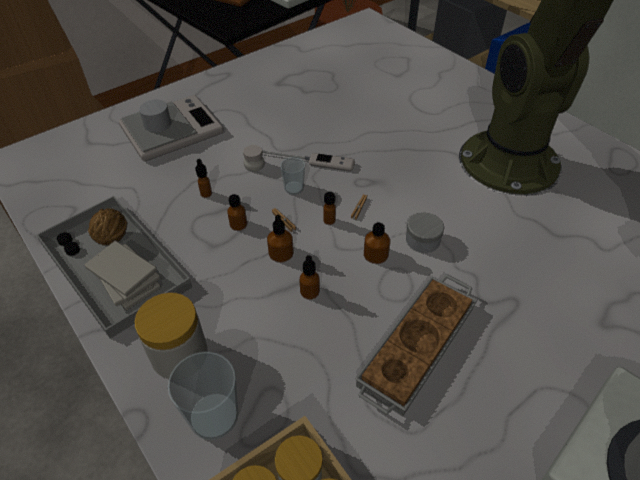

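The top view shows the caddy at about (212,250), six bottles at (308,214), (360,220), (416,208), (474,203), (304,288) and (366,280), with some clutter around them. In the scene view, the bottles at (201,180), (280,240) and (310,278) seem to have bulbs. I'll zoom in to check.

```bash
python3 - <<'E'
import cv2,pickle,numpy as np
d=pickle.load(open("im0.pkl","rb"))
a=cv2.resize(d["scene"]["img"][150:310,180:400],None,fx=3.6,fy=3.6,interpolation=cv2.INTER_CUBIC)
cv2.imwrite("pics/c1.png",cv2.convertScaleAbs(a,alpha=1.7))
b=cv2.resize(d["top"]["img"][180:330,170:500],None,fx=2.4,fy=2.4,interpolation=cv2.INTER_CUBIC)
cv2.imwrite("pics/c2.png",cv2.convertScaleAbs(b,alpha=1.5))
E
```

```text
(no output)
```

View pics/c1.png

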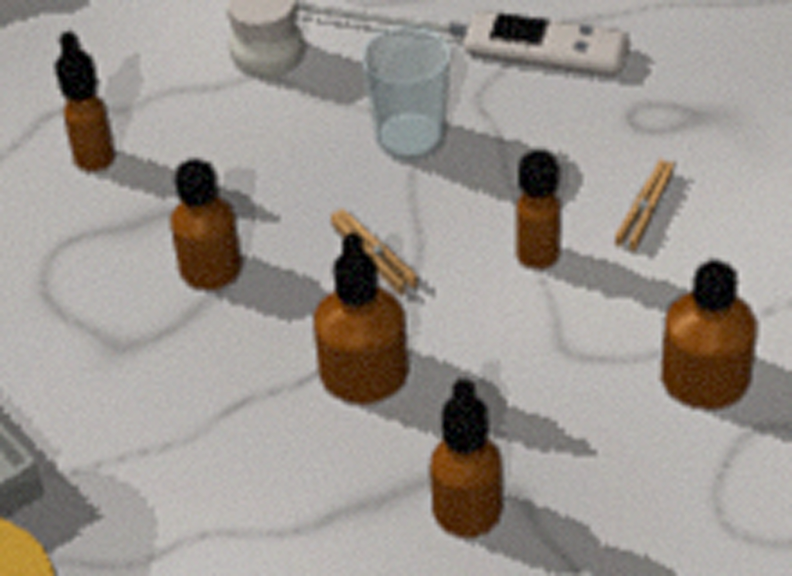

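View pics/c2.png

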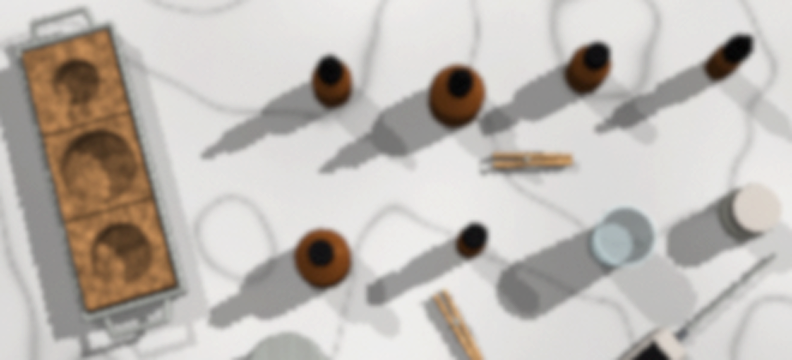

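```bash
cat > h.py <<'E'
import cv2,numpy as np
from scipy.spatial.transform import Rotation as R
def cast(cam,uv,z):
    f=240/np.tan(np.radians(cam["vertical_fov"]/2))
    d=np.array([(uv[0]-cam["cx"])/f,(uv[1]-cam["cy"])/f,1.])
    d=R.from_rotvec(cam["orientation"]).apply(d); o=cam["origin"]
    return o+d*(z-o[2])/d[2]
def blobs(m,lo,hi):
    n,l,s,c=cv2.connectedComponentsWithStats(m.astype(np.uint8))
    return [(c[i],s[i],l==i) for i in range(1,n) if lo<s[i][4]<hi]
def shift(target_xyz,yaw,st):
    "cm / rad shift in tool frame from current pose to pointing-down pose whose tool y is at angle yaw (mod pi)"
    r=R.from_rotvec(st["tool_rot"]); p=r.inv().apply(np.array(target_xyz)-st["position"])*100
    best=None
    for y in (yaw,yaw+np.pi):
        Y=np.array([np.cos(y),np.sin(y),0]);Z=np.array([0,0,-1.]);t=R.from_matrix(np.c_[np.cross(Y,Z),Y,Z])
        w=(r.inv()*t).as_rotvec()
        if best is None or np.linalg.norm(w)<np.linalg.norm(best): best=w
    return p.round(2),best.round(3)
E
python3 - <<'E'
import pickle; from h import *
d=pickle.load(open("im0.pkl","rb"))
for n,zb,zk in (("top",.030,.078),("scene",.024,.076)):
    c=d[n];im=c["img"].astype(int);b,g,r=im[...,0],im[...,1],im[...,2]
    am=(r>50)&(r>2.2*b)&(r<190); bl=im.max(2)<32
    reg=np.zeros(am.shape,bool)
    if n=="top": reg[185:310,285:500]=1
    else: reg[150:310,180:400]=1
    for nm,m,z in (("amber",am,zb),("black",bl,zk)):
        print(n,nm)
        for cc,s,_ in blobs(m&reg,25,3000): print(cc.round(1),s, (cast(c,cc,z)*1000).round(0))
c=d["top"];im=c["img"].astype(int)
reg=np.zeros(im.shape[:2],bool);reg[180:320,170:255]=1
m=(im[...,2]>1.35*im[...,0])&reg
cs=max(cv2.findContours(m.astype(np.uint8),0,2)[0],key=cv2.contourArea)
P=np.array([cast(c,q[0],.033)[:2]*1000 for q in cs],np.float32)
rc=cv2.minAreaRect(P);print(rc)
E
```

```text
top amber
[312.4 214.8] [309 209   7  10  34] [593.   0.  30.]
[360.3 219.9] [350 209  21  19 201] [ 580. -102.   30.]
[304.8 287.7] [294 277  21  21 250] [436.  17.  30.]
top black
[476.2 200.8] [471 196  11  11  87] [ 607. -340.   78.]
[417.6 203.6] [413 199  10  11  81] [ 602. -218.   78.]
[307.  209.7] [303 205   9  11  81] [592.  10.  78.]
[361.  214.5] [357 209   9  12  86] [ 580. -101.   78.]
[366.6 279. ] [362 275  10  10  71] [ 447. -109.   78.]
[303.  285.4] [299 281   9  10  77] [435.  19.  78.]
scene amber
[201.  182.9] [198 180   8  10  36] [ 611. -353.   24.]
[326.8 210.2] [324 205  10  17  52] [ 448. -116.   24.]
[233.3 212.3] [228 207  14  13 103] [ 604. -232.   24.]
[276.6 240.8] [267 232  23  19 245] [ 579. -111.   24.]
[374.4 242.1] [364 232  25  21 283] [430.  11.  24.]
[306.2 280.7] [300 273  17  16 144] [593.   4.  24.]
[185.5 303.3] [180 294  15  16 163] [794. -89.  24.]
scene black
[323.8 157.5] [317 154  15   8  83] [ 387. -204.   76.]
[200.5 169.3] [196 159  11  19 142] [ 613. -335.   76.]
[329.2 198.2] [324 192  11  13 123] [456. -99.  76.]
[234.1 200.8] [229 195  12  13 122] [ 608. -210.   76.]
[278.3 225.9] [273 215  12  21 178] [579. -99.  76.]
[378.1 229.4] [372 223  12  14 132] [438.  24.  76.]
[308.7 266.4] [303 256  13  20 195] [594.  15.  76.]
((519.244873046875, 216.779296875), (241.80902099609375, 81.52605438232422), 15.839020729064941)
```

Clear reading: the small dropper is at about (610,-340) mm, the large at (580,-101) and the medium at (593,10). In the caddy, the small hole is at the far end, the large in the middle and the medium at the near end. I'll turn the tool to line up with the caddy axis first.

Emit:
jog_arm:
  rows: "0 0 0 0 0 0.184 -0.2;0 0 0 0 0 0.184 -0.2;0 0 0 0 0 0.184 -0.2;0 0 0 0 0 0.184 -0.2;0 0 0 0 0 0.184 -0.2"
  force: 15

```text
time: 0.78
position: [0.2306, 0.6074, 0.2221]
tool_rot: [1.887, 2.511, -0.001]
ft_force: [0.0, -0.1, -0.4]
grip_width: 0.613
grip_force: 0.0
```

```bash
python3 - <<'E'
from h import *; from bench import ctrl
s=ctrl.get_state();print(s["position"],s["tool_rot"],s["grip_width"],s["time"],shift([.52,.14,.23],.276,s),shift([.61,-.34,.23],.276,s))
E
```

```text
[0.23061217 0.60744691 0.2220904 ] [ 1.88709420e+00  2.51129410e+00 -1.19066337e-03] 0.6133624274063052 0.775 (array([-52.95,  14.79,  -0.76]), array([-0.   ,  0.001,  0.006])) (array([-101.56,   10.08,   -0.72]), array([-0.   ,  0.001,  0.006]))
```

Emit:
jog_arm:
  rows: "-5.3 1.5 0 0 0 0 -0.2;-5.3 1.5 0 0 0 0 -0.2;-5.3 1.5 0 0 0 0 -0.2;-5.3 1.5 0 0 0 0 -0.2;-5.3 1.5 0 0 0 0 -0.2"

```text
time: 1.4
position: [0.3786, 0.3731, 0.2224]
tool_rot: [-1.88, -2.517, -0.0]
ft_force: [0.6, 0.5, 0.2]
grip_width: 0.601
grip_force: 0.0
```

Emit:
jog_arm:
  rows: "-5.3 1.5 0 0 0 0 -0.2;-5.3 1.5 0 0 0 0 -0.2;-5.3 1.5 0 0 0 0 -0.2;-5.3 1.5 0 0 0 0 -0.2;-5.3 1.5 0 0 0 0 -0.2"

```text
time: 2.02
position: [0.5256, 0.1406, 0.2226]
tool_rot: [-1.879, -2.517, -0.001]
ft_force: [0.3, 0.3, 0.2]
grip_width: 0.602
grip_force: 0.0
```

```bash
python3 - <<'E'
from h import *; from bench import ctrl,imaging
import pickle
r=imaging.get_image("wrist");pickle.dump(r,open("w1.pkl","wb"));cv2.imwrite("pics/w1.png",r["img"])
s=ctrl.get_state();print(s["position"],s["tool_rot"],s["time"],r["origin"],R.from_rotvec(r["orientation"]).as_matrix().round(2),shift([.61,-.34,.23],.276,s))
E
```

```text
[0.52956585 0.13128646 0.22283646] [ 1.88893661  2.5028091  -0.00287508] 2.075 [0.5041002  0.21123137 0.38510944] [[ 0.96  0.27  0.08]
 [ 0.28 -0.92 -0.26]
 [ 0.    0.27 -0.96]] (array([-47.53,  -5.19,  -0.45]), array([0.002, 0.006, 0.002]))
```

View pics/w1.png

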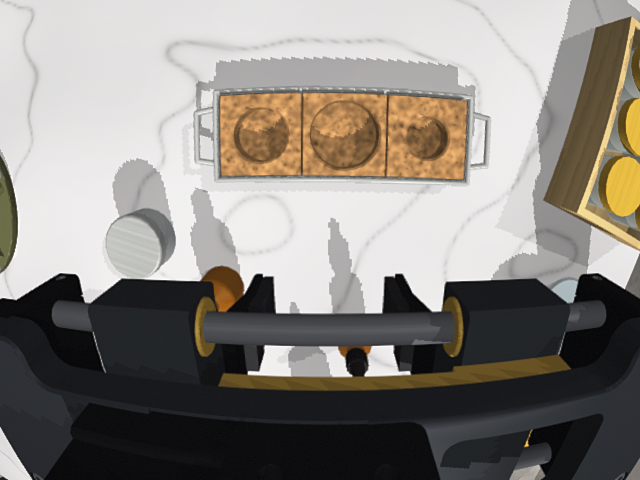

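The wrist view shows the caddy clearly, with the medium hole at (261,135), the large at (344,135) and the small at (427,137). The medium dropper appears at (357,360). Next I'll cast the cork outline through the fisheye model.

```bash
cat >> h.py <<'E'
def fcast(cam,uv,z):
    f=240/np.tan(np.radians(cam["vertical_fov"]/2))
    v=np.array([uv[0]-cam["cx"],uv[1]-cam["cy"]]);r=np.hypot(*v);t=r/f
    d=np.r_[v/max(r,1e-9)*np.sin(t),np.cos(t)]
    d=R.from_rotvec(cam["orientation"]).apply(d); o=cam["origin"]
    return o+d*(z-o[2])/d[2]
E
python3 - <<'E'
import pickle; from h import *
c=pickle.load(open("w1.pkl","rb"));im=c["img"].astype(int)
reg=np.zeros(im.shape[:2],bool);reg[80:200,190:495]=1
m=((im[...,2]>1.4*im[...,0])&reg).astype(np.uint8)
m=cv2.morphologyEx(m,cv2.MORPH_CLOSE,np.ones((7,7)))
cs=max(cv2.findContours(m,0,2)[0],key=cv2.contourArea)
P=np.array([fcast(c,q[0],.033)[:2]*1000 for q in cs],np.float32)
print(cv2.minAreaRect(P), cs.reshape(-1,2).min(0),cs.reshape(-1,2).max(0))
for p in ((261,135),(344,135),(427,137)): print((fcast(c,p,.033)*1000).round(0))
E
```

```text
((517.7609252929688, 217.5320281982422), (239.261474609375, 79.06222534179688), 15.848328590393066) [220  93] [466 179]
[442. 195.  33.]
[518. 217.  33.]
[594. 239.  33.]
```

Emit:
jog_arm:
  rows: "-4.8 -0.5 0 0 0 0 -0.2;-4.8 -0.5 0 0 0 0 -0.2;-4.8 -0.5 0 0 0 0 -0.2;-4.8 -0.5 0 0 0 0 -0.2;-4.8 -0.5 0 0 0 0 -0.2"

```text
time: 2.7
position: [0.5692, -0.0962, 0.2225]
tool_rot: [-1.879, -2.517, -0.001]
ft_force: [1.0, 0.5, -0.1]
grip_width: 0.599
grip_force: 0.0
```

Emit:
jog_arm:
  rows: "-4 -0.5 0 0 0 0 -0.2;-4 -0.5 0 0 0 0 -0.2;-4 -0.5 0 0 0 0 -0.2;-3 -0.5 0 0 0 0 -0.2;0 0 0 0 0 0 -0.2"

```text
time: 3.32
position: [0.5916, -0.2477, 0.2221]
tool_rot: [1.886, 2.513, -0.003]
ft_force: [-0.5, 0.9, -0.5]
grip_width: 0.599
grip_force: 0.0
```

```bash
python3 - <<'E'
from h import *; from bench import ctrl,imaging
import pickle
r=imaging.get_image("wrist");pickle.dump(r,open("w2.pkl","wb"));cv2.imwrite("pics/w2.png",r["img"])
s=ctrl.get_state();print(s["position"],s["tool_rot"],s["time"],shift([.61,-.34,.23],.276,s))
E
```

```text
[ 0.59218231 -0.24526982  0.22203717] [-1.88195853e+00 -2.51434851e+00  8.23760600e-04] 3.375 (array([-9.59, -0.96, -0.8 ]), array([-0.001, -0.   ,  0.01 ]))
```

View pics/w2.png

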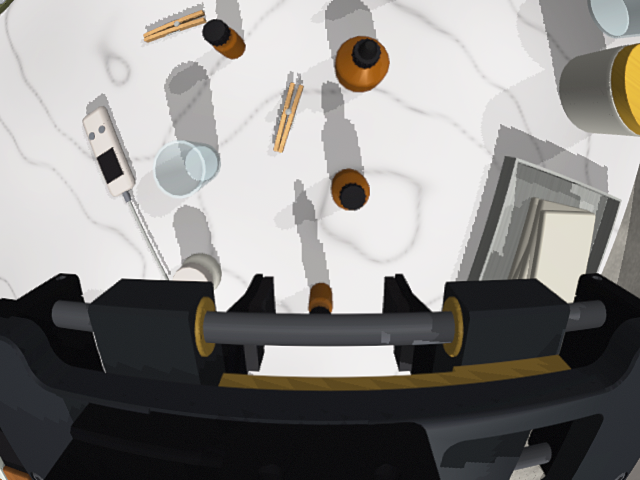

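The wrist view shows the small dropper's body at (320,297) between the fingers. The large dropper is at (363,60) and the medium screw cap at (350,190). I'll refine both dropper positions from this view.

```bash
python3 - <<'E'
import pickle; from h import *
from bench import ctrl
c=pickle.load(open("w2.pkl","rb"))
for n,p,z in (("small foot centre axis",(320,298),.03),("small left",(309,293),.03),("small right",(332,293),.03),("large bulb",(367,46),.1),("large body bottom centre",(361,66),.025),("largecollar",(366,54),.086)): print(n,(fcast(c,p,z)*1000).round(0))
im=c["img"].astype(int);reg=np.zeros(im.shape[:2],bool);reg[280:315,290:350]=1;reg[30:95,330:395]=1
for cc,s,_ in blobs((im[...,2]>2*im[...,0])&(im[...,2]>50)&reg,60,9999): print(cc,s,(fcast(c,cc,.025)*1000).round(0))
s=ctrl.get_state();print(shift([.610,-.340,.12],.276,s))
E
```

```text
small foot centre axis [ 608. -338.   30.]
small left [ 595. -336.   30.]
small right [ 618. -329.   30.]
large bulb [ 579. -101.  100.]
large body bottom centre [ 581. -102.   25.]
largecollar [ 580. -104.   86.]
[359.37916667  67.44047619] [ 336   36   53   56 1680] [ 580. -104.   25.]
[320.54274354 296.65805169] [309 283  23  29 503] [ 608. -339.   25.]
(array([-9.6 , -0.95, 10.2 ]), array([-0.001, -0.   ,  0.01 ]))
```

Emit:
jog_arm:
  rows: "-4.0 -0.5 0 0 0 0 -0.2;-4.0 -0.5 0 0 0 0 -0.2;-1.4 -0.1 0 0 0 0.01 -0.2;0 0 5 0 0 0 -0.2;0 0 0 0 0 0 -0.2"

```text
time: 4.0
position: [0.6076, -0.3336, 0.1683]
tool_rot: [-1.884, -2.503, -0.001]
ft_force: [0.0, 0.6, 0.3]
grip_width: 0.6
grip_force: 0.0
```

```bash
python3 - <<'E'
from h import *; from bench import ctrl
s=ctrl.get_state();print(s["position"],shift([.608,-.339,.05],.276,s))
E
```

```text
[ 0.60755758 -0.33360584  0.16833844] (array([-0.62, -0.05, 11.83]), array([-0.005, -0.007,  0.004]))
```

Emit:
jog_arm:
  rows: "-0.4 0 3 0 0 0 -0.2;0 0 2.8 0 0 0 -0.2;0 0 0 0 0 0 -0.2;0 0 0 0 0 0 -0.2"

```text
time: 4.5
position: [0.6113, -0.3413, 0.1169]
tool_rot: [1.889, 2.507, 0.002]
ft_force: [0.8, 0.3, -0.2]
grip_width: 0.601
grip_force: 0.0
```

```bash
python3 - <<'E'
from h import *; from bench import ctrl,imaging
r=imaging.get_image("wrist");cv2.imwrite("pics/w3.png",r["img"][230:480,100:560])
s=ctrl.get_state();print(s["position"],shift([.608,-.339,.05],.276,s))
E
```

```text
[ 0.61134602 -0.34163916  0.11703802] (array([ 0.36, -0.27,  6.7 ]), array([0.003, 0.002, 0.003]))
```

View pics/w3.png

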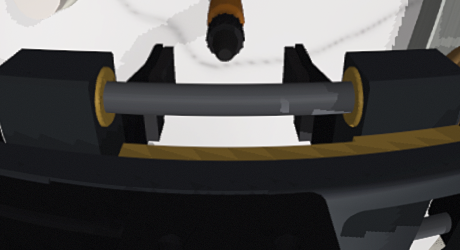

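```bash
python3 - <<'E'
from h import *; from bench import ctrl,imaging
r=imaging.get_image("wrist");im=r["img"].astype(int)
s=ctrl.get_state()
print((fcast(r,(325,276),.094)*1000).round(0),(fcast(r,(325,262),.078)*1000).round(0),(fcast(r,(327,236),.035)*1000).round(0),s["position"])
f=240/np.tan(np.radians(r["vertical_fov"]/2))
for P in (s["position"],):
    q=R.from_rotvec(r["orientation"]).inv().apply(P-r["origin"]);t=np.arctan2(np.hypot(q[0],q[1]),q[2]);print(q, np.array([r["cx"],r["cy"]])+f*t*q[:2]/np.hypot(q[0],q[1]))
E
```

```text
[ 609. -342.   94.] [ 608. -340.   78.] [ 608. -336.   35.] [ 0.61120274 -0.34186835  0.11692811]
[0.00035649 0.02732187 0.1766447 ] [329.28171308 294.79825634]
```

Emit:
jog_arm:
  rows: "0.28 -0.25 1.5 0 0 0 -0.2;0 0 2.5 0 0 0 -0.2;0 0 2 0 0 0 -0.2;0 0 0.5 0 0 0 -0.2;0 0 0 0 0 0 -0.2"

```text
time: 5.22
position: [0.6067, -0.3398, 0.0493]
tool_rot: [-1.892, -2.507, 0.0]
ft_force: [0.4, -0.2, 0.4]
grip_width: 0.602
grip_force: 0.0
```

Emit:
jog_arm:
  rows: "0 0 0 0 0 0 0.3;0 0 0 0 0 0 0.6;0 0 0 0 0 0 0.8;0 0 0 0 0 0 0.8;0 0 0 0 0 0 0.8"
  force: 10

```text
time: 5.85
position: [0.607, -0.3397, 0.0498]
tool_rot: [1.892, 2.507, 0.0]
ft_force: [-0.6, 0.3, 0.3]
grip_width: 0.245
grip_force: 10.0
```

Emit:
jog_arm:
  rows: "0 0 -1 0 0 0 0.8;0 0 -3.5 0 0 0 0.8;0 0 -4 0 0 0 0.8;0 0 -4 0 0 0 0.8;0 0 -3 0 0 0 0.8"

```text
time: 6.48
position: [0.607, -0.3401, 0.2074]
tool_rot: [1.891, 2.506, 0.001]
ft_force: [1.3, -0.2, -0.3]
grip_width: 0.25
grip_force: 10.0
```

```bash
python3 - <<'E'
from h import *; from bench import ctrl
s=ctrl.get_state();print(s["position"],s["grip_width"],s["grip_force"],shift([.594,.239,.2],.2766,s))
E
```

```text
[ 0.60704364 -0.34014353  0.20741357] 0.24950078295915945 9.97270899330033 (array([56.05, 14.63,  0.68]), array([0.002, 0.002, 0.001]))
```

Emit:
jog_arm:
  rows: "3 0.8 0 0 0 0 0.8;4 1.05 0 0 0 0 0.8;4.5 1.15 0 0 0 0 0.8;4.5 1.15 0 0 0 0 0.8;4.5 1.15 0 0 0 0 0.8"

```text
time: 7.1
position: [0.6013, -0.1267, 0.2053]
tool_rot: [1.892, 2.507, 0.001]
ft_force: [0.0, 0.6, 0.6]
grip_width: 0.251
grip_force: 10.0
```

Emit:
jog_arm:
  rows: "4.5 1.2 0 0 0 0 0.8;4.5 1.2 0 0 0 0 0.8;4.5 1.2 0 0 0 0 0.8;4.5 1.2 0 0 0 0 0.8;4.5 1.2 0 0 0 0 0.8"

```text
time: 7.72
position: [0.5973, 0.1061, 0.2054]
tool_rot: [1.892, 2.507, 0.002]
ft_force: [0.1, 0.7, -0.4]
grip_width: 0.244
grip_force: 10.0
```

Emit:
jog_arm:
  rows: "4.5 1.2 0 0 0 0 0.8;4 1 0 0 0 0 0.8;3 0.8 0 0 0 0 0.8;1.5 0.4 0 0 0 0 0.8;0 0 0 0 0 0 0.8"

```text
time: 8.35
position: [0.5943, 0.2397, 0.2047]
tool_rot: [1.89, 2.509, -0.0]
ft_force: [-1.1, -0.2, -0.7]
grip_width: 0.248
grip_force: 10.0
```

```bash
python3 - <<'E'
from h import *; from bench import ctrl
s=ctrl.get_state();print(s["position"],s["grip_width"],s["grip_force"],shift([.594,.239,.0575],.2766,s))
E
```

```text
[0.59431168 0.23969546 0.20468271] 0.2476717590725212 9.972985205822624 (array([-0.05, -0.05, 14.72]), array([-0.   ,  0.   ,  0.003]))
```

Emit:
jog_arm:
  rows: "0 0 3 0 0 0 0.8;0 0 3 0 0 0 0.8;0 0 3 0 0 0 0.8;0 0 1 0 0 0 0.8;0 0 0 0 0 0 0.8"

```text
time: 8.98
position: [0.5947, 0.2377, 0.1047]
tool_rot: [1.894, 2.506, -0.001]
ft_force: [0.3, 0.1, -0.5]
grip_width: 0.249
grip_force: 10.0
```

```bash
python3 - <<'E'
from h import *; from bench import ctrl,imaging
r=imaging.get_image("scene");a=cv2.resize(r["img"][230:430,300:500],None,fx=2.5,fy=2.5)
w=imaging.get_image("wrist");b=cv2.resize(w["img"][100:400,200:500],(500,500))
cv2.imwrite("pics/s4.png",cv2.resize(np.hstack([a,b]),(800,400)))
s=ctrl.get_state();print(s["position"],s["tool_rot"],shift([.594,.239,.0575],.2766,s))
E
```

```text
[0.59553004 0.23877794 0.10609032] [1.89255674 2.50605625 0.00294543] (array([ 0.06, -0.15,  4.86]), array([ 0.002, -0.   ,  0.001]))
```

View pics/s4.png

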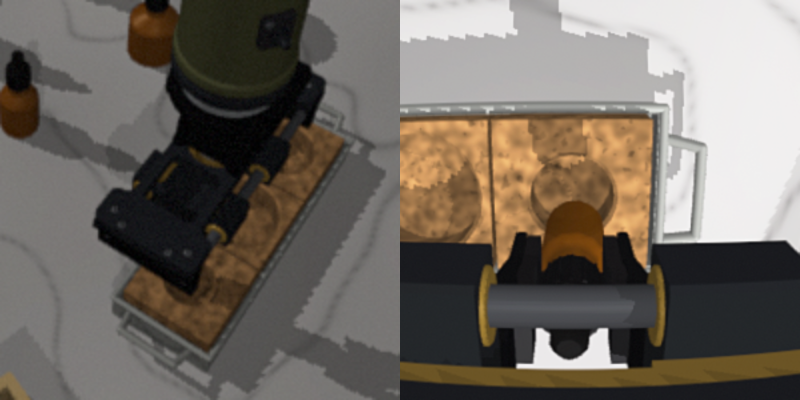

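The bottle hangs upright and is centred over the small hole, so I'll lower it.

Emit:
jog_arm:
  rows: "0 0 1.5 0 0 0 0.8;0 0 1.5 0 0 0 0.8;0 0 1 0 0 0 0.8;0 0 0.3 0 0 0 0.8;0 0 0 0 0 0 0.8"

```text
time: 9.7
position: [0.5944, 0.2391, 0.0613]
tool_rot: [-1.892, -2.508, 0.001]
ft_force: [-0.6, 0.5, -0.0]
grip_width: 0.249
grip_force: 10.0
```

Emit:
jog_arm:
  rows: "0 0 0.15 0 0 0 0.8;0 0 0.1 0 0 0 0.8;0 0 0.1 0 0 0 0.8;0 0 0.1 0 0 0 0.8;0 0 0 0 0 0 0.8"

```text
time: 10.32
position: [0.5944, 0.2392, 0.057]
tool_rot: [-1.892, -2.508, 0.0]
ft_force: [-0.9, 0.1, -0.6]
grip_width: 0.247
grip_force: 10.0
```

Emit:
jog_arm:
  rows: "0 0 0.05 0 0 0 0.8;0 0 0 0 0 0 0.8;0 0 0 0 0 0 0.8"

```text
time: 10.7
position: [0.5946, 0.2392, 0.0567]
tool_rot: [1.892, 2.508, 0.001]
ft_force: [-0.8, -1.0, 0.8]
grip_width: 0.245
grip_force: 10.0
```

Emit:
jog_arm:
  rows: "0 0 0.05 0 0 0 0.8;0 0 0 0 0 0 0.8;0 0 0 0 0 0 0.8"

```text
time: 11.08
position: [0.5948, 0.2393, 0.0566]
tool_rot: [1.892, 2.508, 0.001]
ft_force: [-0.4, -0.2, 4.5]
grip_width: 0.246
grip_force: 9.9
```

Emit:
jog_arm:
  rows: "0 0 0.05 0 0 0 0.8;0 0 0 0 0 0 0.8;0 0 0 0 0 0 0.8"

```text
time: 11.45
position: [0.5952, 0.2394, 0.0564]
tool_rot: [1.892, 2.507, 0.003]
ft_force: [-0.7, 0.7, 5.3]
grip_width: 0.248
grip_force: 10.0
```

Emit:
jog_arm:
  rows: "0 0 -0.08 0 0 0 0.8;0 0 0 0 0 0 0.3;0 0 0 0 0 0 0.1;0 0 0 0 0 0 0;0 0 0 0 0 0 0"

```text
time: 12.08
position: [0.5943, 0.2391, 0.0561]
tool_rot: [-1.892, -2.508, 0.001]
ft_force: [-0.6, 0.5, -0.6]
grip_width: 0.488
grip_force: 0.0
```

Emit:
jog_arm:
  rows: "0 0 -1.5 0 0 0 0;0 0 -3 0 0 0 0;0 0 -4 0 0 0 -0.2;0 0 -4 0 0 0 -0.2;0 0 0 0 0 0 -0.2"

```text
time: 12.7
position: [0.5971, 0.2398, 0.1868]
tool_rot: [1.89, 2.505, 0.012]
ft_force: [1.1, 0.2, 0.5]
grip_width: 0.596
grip_force: 0.0
```

```bash
python3 - <<'E'
from h import *; from bench import ctrl
s=ctrl.get_state();print(s["position"],s["grip_width"],shift([.594,.012,.19],.2766,s))
E
```

```text
[0.59712719 0.23979022 0.18679937] 0.596148664121502 (array([-21.82,  -6.54,  -0.42]), array([ 0.009, -0.002,  0.001]))
```

Emit:
jog_arm:
  rows: "-4.4 -1.3 0 0 0 0 -0.2;-5 -1.5 0 0 0 0 -0.2;-5 -1.5 0 0 0 0 -0.2;-5 -1.5 0 0 0 0 -0.2;-2.4 -0.7 0 0 0 0 -0.2"

```text
time: 13.32
position: [0.5911, 0.0073, 0.1815]
tool_rot: [1.898, 2.503, -0.001]
ft_force: [0.0, 0.2, -0.3]
grip_width: 0.599
grip_force: 0.0
```

Emit:
jog_arm:
  rows: "0 0 3 0 0 0 -0.2;0 0 3 0 0 0 -0.2;0 0 0.7 0 0 0 -0.2;0 0 0 0 0 0 -0.2;0 0 0 0 0 0 -0.2"

```text
time: 13.95
position: [0.5927, 0.0118, 0.1157]
tool_rot: [1.891, 2.507, 0.003]
ft_force: [-0.4, 0.3, -0.1]
grip_width: 0.597
grip_force: 0.0
```

```bash
python3 - <<'E'
from h import *; from bench import ctrl,imaging
r=imaging.get_image("wrist");im=r["img"].astype(int)
reg=np.zeros(im.shape[:2],bool);reg[150:290,265:390]=1
for nm,m,z in (("amber",(im[...,2]>2*im[...,0])&(im[...,2]>50),.03),):
  for cc,s,_ in blobs(m&reg,60,9999): print(nm,cc,s,(fcast(r,cc,z)*1000).round(0))
cv2.imwrite("pics/w5.png",r["img"][130:400,170:490])
s=ctrl.get_state();print(s["position"],shift([.594,.012,.054],.2766,s),s["time"])
E
```

```text
amber [328.83293556 235.91348449] [ 303  213   53   55 1676] [591.  17.  30.]
[0.59272553 0.01180912 0.11572271] (array([-0.02,  0.11,  6.17]), array([0.002, 0.   , 0.002])) 14.0
```

View pics/w5.png

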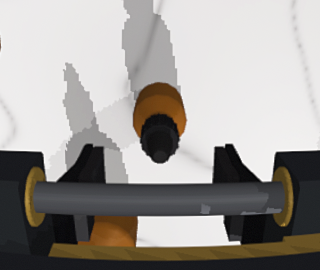

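The view shows the medium dropper between the fingers, with its bulb tip at full-image (330,286) and its collar at (329,262).

```bash
python3 - <<'E'
from h import *; from bench import ctrl,imaging
r=imaging.get_image("wrist");s=ctrl.get_state()
p=(fcast(r,(330,286),.1)+fcast(r,(329,262),.08))/2
print(fcast(r,(330,286),.1),fcast(r,(329,262),.08),s["position"],shift([p[0],p[1],.054],.2766,s))
E
```

```text
[0.59355535 0.00973159 0.1       ] [0.59142243 0.01558077 0.08      ] [0.59262144 0.01180121 0.11561005] (array([ 0.09, -0.  ,  6.16]), array([0.002, 0.   , 0.002]))
```

Emit:
jog_arm:
  rows: "0 0 1.5 0 0 0 -0.2;0 0 2.5 0 0 0 -0.2;0 0 1.5 0 0 0 -0.2;0 0 0.5 0 0 0 -0.2;0 0 0 0 0 0 -0.2"

```text
time: 14.68
position: [0.5918, 0.0116, 0.0543]
tool_rot: [-1.892, -2.508, 0.0]
ft_force: [-0.2, 0.8, 0.7]
grip_width: 0.602
grip_force: 0.0
```

Emit:
jog_arm:
  rows: "0 0 0 0 0 0 0.3;0 0 0 0 0 0 0.6;0 0 0 0 0 0 0.8;0 0 0 0 0 0 0.8;0 0 0 0 0 0 0.8"
  force: 12

```text
time: 15.3
position: [0.5919, 0.0117, 0.0546]
tool_rot: [1.892, 2.508, 0.001]
ft_force: [-0.2, -0.6, 1.1]
grip_width: 0.247
grip_force: 12.0
```

Emit:
jog_arm:
  rows: "0 0 -1 0 0 0 0.8;0 0 -3 0 0 0 0.8;0 0 -3 0 0 0 0.8;0 0 -3.5 0 0 0 0.8;0 0 -1.5 0 0 0 0.8"

```text
time: 15.92
position: [0.5929, 0.0115, 0.1769]
tool_rot: [1.891, 2.506, 0.004]
ft_force: [-0.2, -0.2, -0.2]
grip_width: 0.248
grip_force: 12.0
```

```bash
python3 - <<'E'
from h import *; from bench import ctrl
s=ctrl.get_state();print(s["position"],s["grip_width"],s["grip_force"],shift([.442,.195,.16],.2766,s))
E
```

```text
[0.59287105 0.01150773 0.17689753] 0.2482636094265877 11.985393518116325 (array([21.78, -9.48,  1.65]), array([0.004, 0.   , 0.001]))
```

Emit:
jog_arm:
  rows: "3 -1.3 0 0 0 0 0.8;4 -1.7 0 0 0 0 0.8;4 -1.7 0 0 0 0 0.8;4 -1.7 0 0 0 0 0.8;3.5 -1.6 0 0 0 0 0.8"

```text
time: 16.55
position: [0.4625, 0.1688, 0.1739]
tool_rot: [-1.891, -2.508, 0.001]
ft_force: [-0.2, 0.1, -0.6]
grip_width: 0.246
grip_force: 12.0
```

Emit:
jog_arm:
  rows: "2.2 -1 0 0 0 0 0.8;1.1 -0.5 0 0 0 0 0.8;0 0 3 0 0 0 0.8;0 0 3 0 0 0 0.8;0 0 0 0 0 0 0.8"

```text
time: 17.18
position: [0.4391, 0.1934, 0.1122]
tool_rot: [-1.893, -2.506, 0.008]
ft_force: [-0.5, 0.1, -0.7]
grip_width: 0.246
grip_force: 12.0
```

```bash
python3 - <<'E'
from h import *; from bench import ctrl
s=ctrl.get_state();print(s["position"],s["grip_width"],s["grip_force"],shift([.442,.195,.0616],.2766,s))
E
```

```text
[0.43914407 0.1934437  0.1122419 ] 0.2464169372485856 11.985402612481266 (array([0.08, 0.34, 5.06]), array([-0.005,  0.002,  0.   ]))
```

Emit:
jog_arm:
  rows: "0.05 0.2 0.5 0 0 0 0.8;0 0 0.5 0 0 0 0.8;0 0 0 0 0 0 0.8;0 0 0 0 0 0 0.8"

```text
time: 17.68
position: [0.4426, 0.1964, 0.1047]
tool_rot: [1.892, 2.508, 0.001]
ft_force: [-0.4, 0.4, 0.1]
grip_width: 0.25
grip_force: 12.0
```

```bash
python3 - <<'E'
from h import *; from bench import ctrl,imaging
w=imaging.get_image("wrist");b=cv2.resize(w["img"][100:400,150:500],(560,480))
cv2.imwrite("pics/w6.png",b)
s=ctrl.get_state();print(s["position"],s["grip_width"],s["grip_force"],shift([.442,.195,.0616],.2766,s))
E
```

```text
[0.44261556 0.19640417 0.10475701] 0.24743572811149397 11.98577145813033 (array([-0.12, -0.1 ,  4.32]), array([ 0.001, -0.   ,  0.001]))
```

View pics/w6.png

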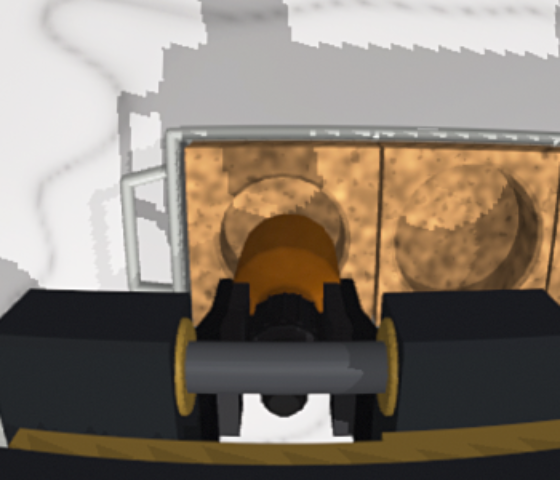

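The medium bottle is upright over its hole, within about 1–2 mm, so I'll lower it.

Emit:
jog_arm:
  rows: "-0.1 -0.12 1.2 0 0 0 0.8;0 0 1.2 0 0 0 0.8;0 0 1 0 0 0 0.8;0 0 0.4 0 0 0 0.8;0 0 0 0 0 0 0.8"

```text
time: 18.35
position: [0.4413, 0.1948, 0.066]
tool_rot: [-1.892, -2.508, 0.001]
ft_force: [0.8, 0.2, -0.9]
grip_width: 0.249
grip_force: 12.0
```

Emit:
jog_arm:
  rows: "0 0 0.15 0 0 0 0.8;0 0 0.1 0 0 0 0.8;0 0 0.1 0 0 0 0.8;0 0 0.05 0 0 0 0.8;0 0 0 0 0 0 0.8"

```text
time: 18.98
position: [0.4415, 0.195, 0.0624]
tool_rot: [1.892, 2.508, 0.0]
ft_force: [-0.7, -0.1, -0.6]
grip_width: 0.247
grip_force: 12.0
```

Emit:
jog_arm:
  rows: "0 0 0.05 0 0 0 0.8;0 0 0 0 0 0 0.8;0 0 0 0 0 0 0.8"

```text
time: 19.35
position: [0.4415, 0.195, 0.0619]
tool_rot: [1.892, 2.508, 0.0]
ft_force: [-0.8, -0.2, -1.4]
grip_width: 0.248
grip_force: 12.0
```

Emit:
jog_arm:
  rows: "0 0 0.05 0 0 0 0.8;0 0 0 0 0 0 0.8;0 0 0 0 0 0 0.8"

```text
time: 19.73
position: [0.4416, 0.1951, 0.0615]
tool_rot: [1.892, 2.508, 0.001]
ft_force: [0.2, -0.0, 0.3]
grip_width: 0.249
grip_force: 12.0
```

Emit:
jog_arm:
  rows: "0 0 0.05 0 0 0 0.8;0 0 0 0 0 0 0.8;0 0 0 0 0 0 0.8"

```text
time: 20.1
position: [0.4419, 0.1952, 0.0614]
tool_rot: [1.892, 2.508, 0.002]
ft_force: [-0.3, -0.6, 6.2]
grip_width: 0.247
grip_force: 12.0
```

Contact at 6 N. I'll ease back slightly, release and rise.

Emit:
jog_arm:
  rows: "0 0 -0.04 0 0 0 0.8;0 0 0 0 0 0 0.3;0 0 0 0 0 0 0.1;0 0 0 0 0 0 0;0 0 0 0 0 0 0"

```text
time: 20.72
position: [0.4414, 0.1949, 0.0611]
tool_rot: [-1.892, -2.508, 0.0]
ft_force: [0.6, 0.2, -0.3]
grip_width: 0.489
grip_force: 0.0
```

Emit:
jog_arm:
  rows: "0 0 -1.5 0 0 0 0;0 0 -3 0 0 0 0;0 0 -4 0 0 0 -0.2;0 0 -4 0 0 0 -0.2;0 0 0 0 0 0 -0.2"

```text
time: 21.35
position: [0.4438, 0.1961, 0.1907]
tool_rot: [1.891, 2.506, 0.012]
ft_force: [0.1, -0.5, -0.2]
grip_width: 0.595
grip_force: 0.0
```

```bash
python3 - <<'E'
from h import *; from bench import ctrl
s=ctrl.get_state();print(s["position"],s["grip_width"],shift([.580,-.102,.185],.2766,s))
E
```

```text
[0.44383799 0.19610944 0.1907215 ] 0.595316290491483 (array([-32.4 ,   4.92,   0.51]), array([ 0.008, -0.003,  0.001]))
```

Emit:
jog_arm:
  rows: "-5.5 0.85 0 0 0 0 -0.2;-5.5 0.85 0 0 0 0 -0.2;-5.5 0.85 0 0 0 0 -0.2;-5.5 0.85 0 0 0 0 -0.2;-5.5 0.85 0 0 0 0 -0.2"

```text
time: 21.98
position: [0.5581, -0.0592, 0.1863]
tool_rot: [-1.891, -2.508, -0.001]
ft_force: [1.3, 0.6, 0.5]
grip_width: 0.599
grip_force: 0.0
```

Emit:
jog_arm:
  rows: "-4 0.55 0 0 0 0 -0.2;-0.8 0.1 1.5 0 0 0 -0.2;0 0 3 0 0 0 -0.2;0 0 2.2 0 0 0 -0.2;0 0 0 0 0 0 -0.2"

```text
time: 22.6
position: [0.5751, -0.1005, 0.1168]
tool_rot: [-1.888, -2.505, 0.004]
ft_force: [-0.2, -0.4, 0.5]
grip_width: 0.6
grip_force: 0.0
```

```bash
python3 - <<'E'
from h import *; from bench import ctrl,imaging
r=imaging.get_image("wrist")
cv2.imwrite("pics/w7.png",r["img"][130:400,170:490])
import pickle;pickle.dump(r,open("w7.pkl","wb"))
s=ctrl.get_state();print(s["position"],shift([.580,-.102,.059],.2766,s),s["time"])
E
```

```text
[ 0.5763148  -0.10092883  0.11833965] (array([-0.21,  0.34,  5.93]), array([-0.002, -0.001,  0.003])) 22.65
```

View pics/w7.png

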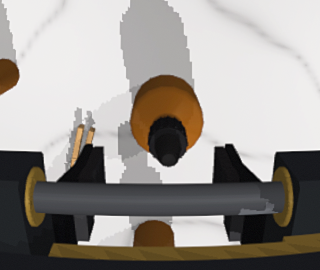

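The large dropper's bulb tip is at full-image (338,290), about 3 mm towards +y of the tool's centre, which agrees with the computed shift.

Emit:
jog_arm:
  rows: "-0.1 0.33 0.5 0 0 0 -0.2;0 0 2 0 0 0 -0.2;0 0 2.2 0 0 0 -0.2;0 0 1.1 0 0 0 -0.2;0 0 0 0 0 0 -0.2"

```text
time: 23.28
position: [0.5799, -0.1022, 0.0602]
tool_rot: [-1.891, -2.506, 0.002]
ft_force: [0.8, -0.1, 0.2]
grip_width: 0.598
grip_force: 0.0
```

Emit:
jog_arm:
  rows: "0 0 0 0 0 0 0.3;0 0 0 0 0 0 0.6;0 0 0 0 0 0 0.8;0 0 0 0 0 0 0.8;0 0 0 0 0 0 0.8"
  force: 16

```text
time: 23.9
position: [0.5809, -0.1022, 0.0616]
tool_rot: [1.892, 2.508, 0.001]
ft_force: [-0.9, 0.4, 1.2]
grip_width: 0.246
grip_force: 16.0
```

Emit:
jog_arm:
  rows: "0 0 -1 0 0 0 0.8;0 0 -3 0 0 0 0.8;0 0 -4 0 0 0 0.8;0 0 -4 0 0 0 0.8;0 0 -2 0 0 0 0.8"

```text
time: 24.52
position: [0.5816, -0.1026, 0.2038]
tool_rot: [1.891, 2.506, 0.003]
ft_force: [-0.1, -0.4, -1.9]
grip_width: 0.249
grip_force: 16.0
```

```bash
python3 - <<'E'
from h import *; from bench import ctrl
s=ctrl.get_state();print(s["position"],s["grip_width"],s["grip_force"],shift([.518,.217,.16],.2766,s))
E
```

```text
[ 0.58155564 -0.10257709  0.20376626] 0.2489070620257524 15.999857999850065 (array([32.48,  2.64,  4.36]), array([0.003, 0.001, 0.001]))
```

Emit:
jog_arm:
  rows: "3 0.25 0 0 0 0 0.8;4 0.35 0 0 0 0 0.8;4.5 0.35 0 0 0 0 0.8;4.5 0.35 0 0 0 0 0.8;4.5 0.35 0 0 0 0 0.8"

```text
time: 25.15
position: [0.5394, 0.1008, 0.2006]
tool_rot: [-1.892, -2.507, 0.001]
ft_force: [-0.2, -0.1, -1.8]
grip_width: 0.243
grip_force: 16.0
```

Emit:
jog_arm:
  rows: "4.5 0.35 0 0 0 0 0.8;3.5 0.3 0 0 0 0 0.8;2.5 0.2 0 0 0 0 0.8;1.5 0.1 0 0 0 0 0.8;0 0 0 0 0 0 0.8"

```text
time: 25.78
position: [0.516, 0.2181, 0.2008]
tool_rot: [-1.89, -2.509, 0.002]
ft_force: [-0.7, -0.4, -1.2]
grip_width: 0.247
grip_force: 16.0
```

```bash
python3 - <<'E'
from h import *; from bench import ctrl
s=ctrl.get_state();print(s["position"],s["grip_width"],s["grip_force"],shift([.518,.217,.0686],.2766,s))
E
```

```text
[0.51599017 0.21808652 0.20075648] 0.24693696818128733 16.000223869923502 (array([-0.15,  0.18, 13.22]), array([-0.001,  0.   ,  0.003]))
```

Emit:
jog_arm:
  rows: "-0.1 0.15 2.5 0 0 0 0.8;0 0 3 0 0 0 0.8;0 0 2.5 0 0 0 0.8;0 0 1 0 0 0 0.8;0 0 0 0 0 0 0.8"

```text
time: 26.4
position: [0.5183, 0.2158, 0.1111]
tool_rot: [1.894, 2.506, -0.002]
ft_force: [0.0, 0.5, -0.8]
grip_width: 0.243
grip_force: 16.0
```

```bash
python3 - <<'E'
from h import *; from bench import ctrl,imaging
w=imaging.get_image("wrist");b=cv2.resize(w["img"][100:400,170:520],(560,480))
cv2.imwrite("pics/w8.png",b)
s=ctrl.get_state();print(s["position"],s["grip_width"],s["grip_force"],shift([.518,.217,.0686],.2766,s))
E
```

```text
[0.51888554 0.21630701 0.11190532] 0.24566975047699247 16.000045363325626 (array([ 0.09, -0.07,  4.33]), array([0.001, 0.   , 0.   ]))
```

View pics/w8.png

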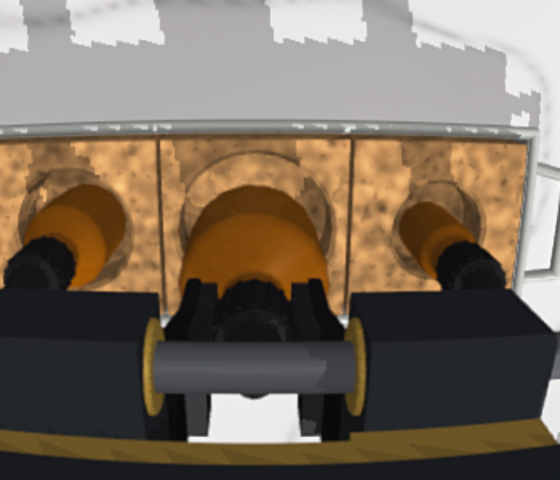

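The large bottle is centred over the middle hole, and both placed bottles stand upright in theirs. Lowering now.

Emit:
jog_arm:
  rows: "0.05 -0.05 1.2 0 0 0 0.8;0 0 1.2 0 0 0 0.8;0 0 1 0 0 0 0.8;0 0 0.4 0 0 0 0.8;0 0 0 0 0 0 0.8"

```text
time: 27.08
position: [0.5175, 0.2171, 0.0729]
tool_rot: [-1.892, -2.508, 0.001]
ft_force: [-0.7, -0.4, -1.2]
grip_width: 0.245
grip_force: 16.0
```

Emit:
jog_arm:
  rows: "0 0 0.1 0 0 0 0.8;0 0 0.1 0 0 0 0.8;0 0 0.1 0 0 0 0.8;0 0 0 0 0 0 0.8;0 0 0 0 0 0 0.8"

```text
time: 27.7
position: [0.5177, 0.2173, 0.0704]
tool_rot: [1.892, 2.508, 0.0]
ft_force: [-0.3, -0.8, -1.5]
grip_width: 0.246
grip_force: 16.0
```

Emit:
jog_arm:
  rows: "0 0 0.05 0 0 0 0.8;0 0 0 0 0 0 0.8;0 0 0 0 0 0 0.8"

```text
time: 28.08
position: [0.5177, 0.2172, 0.0698]
tool_rot: [1.892, 2.508, 0.0]
ft_force: [0.4, -0.6, -1.2]
grip_width: 0.245
grip_force: 16.0
```

Emit:
jog_arm:
  rows: "0 0 0.05 0 0 0 0.8;0 0 0 0 0 0 0.8;0 0 0 0 0 0 0.8"

```text
time: 28.45
position: [0.5176, 0.2172, 0.0693]
tool_rot: [1.892, 2.508, 0.0]
ft_force: [-0.8, 0.1, -1.6]
grip_width: 0.248
grip_force: 16.0
```

Emit:
jog_arm:
  rows: "0 0 0.05 0 0 0 0.8;0 0 0 0 0 0 0.8;0 0 0 0 0 0 0.8"

```text
time: 28.82
position: [0.5176, 0.2173, 0.0688]
tool_rot: [-1.892, -2.508, -0.0]
ft_force: [0.2, -0.0, -0.6]
grip_width: 0.246
grip_force: 16.0
```

Emit:
jog_arm:
  rows: "0 0 0.05 0 0 0 0.8;0 0 0 0 0 0 0.8;0 0 0 0 0 0 0.8"

```text
time: 29.2
position: [0.5177, 0.2173, 0.0686]
tool_rot: [1.892, 2.508, 0.001]
ft_force: [-0.5, -0.3, 0.6]
grip_width: 0.243
grip_force: 16.0
```

The large bottle is touching the floor: its weight is off the wrist. I'll release, rise and inspect.

Emit:
jog_arm:
  rows: "0 0 0 0 0 0 0.3;0 0 0 0 0 0 0.1;0 0 0 0 0 0 0;0 0 0 0 0 0 0;0 0 0 0 0 0 0"

```text
time: 29.82
position: [0.5176, 0.2173, 0.0683]
tool_rot: [-1.892, -2.508, -0.0]
ft_force: [-0.5, -0.4, -0.2]
grip_width: 0.498
grip_force: 0.0
```

Emit:
jog_arm:
  rows: "0 0 -1.5 0 0 0 0;0 0 -3 0 0 0 0;0 0 -4 0 0 0 0;0 0 -4 0 0 0 0;0 0 -3 0 0 0 0"

```text
time: 30.45
position: [0.5183, 0.2173, 0.2265]
tool_rot: [1.892, 2.507, 0.005]
ft_force: [-0.2, 0.6, -0.1]
grip_width: 0.502
grip_force: 0.0
```

Emit:
jog_arm:
  rows: "-4 0 0 0 0 0 0;-4 0 0 0 0 0 0;-4 0 0 0 0 0 0;0 0 0 0 0 0 0;0 0 0 0 0 0 0"

```text
time: 31.08
position: [0.5505, 0.1026, 0.224]
tool_rot: [-1.892, -2.508, -0.002]
ft_force: [-0.0, -0.3, 1.1]
grip_width: 0.503
grip_force: 0.0
```

```bash
python3 - <<'E'
from h import *; from bench import ctrl,imaging
w=imaging.get_image("wrist")["img"][0:300,100:540]; t=imaging.get_image("scene")["img"][140:440,150:510]
cv2.imwrite("pics/f.png",np.hstack([w,t]))
s=ctrl.get_state();print(s["position"],s["time"])
E
```

```text
[0.55028674 0.1035127  0.22355225] 31.175
```

View pics/f.png

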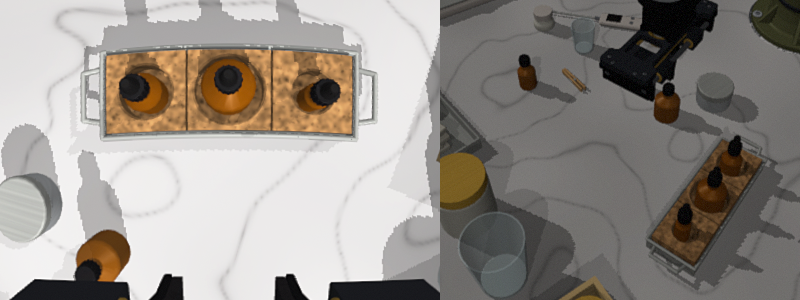

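All three droppers stand upright in their holes, and the arm is clear of everything. Handing in.

```bash
python3 -c "
from bench import ticket
print(ticket.close_job())"
```

```text
the job is handed in; nothing more can be done
None
```

I placed the small, medium and large dropper bottles upright in their matching cork blocks, left the screw-cap bottles untouched, and handed the job in at about 31 s; no verdict came back.

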